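Put the seasonings and produce away

ROBOT

A 6-joint arm with a two-finger parallel gripper is mounted at the origin on a cart in front of the work surface, level with it; the furniture and walls round the work are solid. World frame = base frame: x ahead of the robot, y to its left, z up, the work surface at z = 0. Lengths are in m, angles in degrees, forces in N, time in s.
With the tool pointing down it reaches from about 0.375 to 0.9 m from the base axis. Payload 3.1 kg.
Tool frame: the origin (TCP) lies between the finger pads; the fingertips stand 11 mm ahead of it and the grasp point (between the pads) lies 8 mm behind it; z points along the fingers, y is the line along which they close (so a half turn about z gives the same grasp; the last joint's range is limited). The gripper opens to 87 mm and grips with 3 to 60 N. Pads are 19 mm wide; open, the fingers measure 117 mm over their backs; the gripper's body (75 mm by 190 mm) begins 51 mm behind the grasp point.
Start: joints at [55.204, 30.224, 82.088, -0, 67.689, -10.227], TCP at [0.26, 0.568, 0.234] pointing down, gripper open.
Joint ranges: [-176.69, 176.69], [-43.24, 126.21], [12.49, 139.97], [-82, 262], [0, 151.66], [-163.58, 163.58]. Speed limits (degrees/s): [159.86, 159.86, 180, 180, 180, 180].

INTERFACE

Orientations are given as a 3x3 rotation matrix whose columns are the frame's x, y, z axes.
In Python, from rig import bot gives the robot as it stands.
- The arm moves only by the tool apply_moves, never from a script. Its argument "steps" is a list that holds one entry, the list of rows, each a list of 7 numbers: the shift along the tool's x, y, z in cm, then the turn, a rotation vector about the tool's x, y, z in degrees, then the gripper command: -1 is shut, 1 is fully open, values between are in proportion. In form: [[[dx, dy, dz, rx, ry, rz, jaw], ...]]. A call has 1 to 20 rows; each row is the pose to reach, as a shift and turn from the pose commanded when the call began, along the tool's axes at that moment; what a row does not reach only later rows make up. A row lasts 1/8 s, in which the tool goes at most 62.5 mm and 10.7 degrees, less where a joint would pass 70% of its speed; a pose out of reach is approached as far as the arm can. A call with a gripper value outside its range is refused whole. The fingers move at their own pace and stop on an object; the grip force is fixed at half the most. Time passes only in rows, so rows that repeat a pose let the fingers close. It gives the time, the measured TCP pose, the force, the opening and the grip force at its end, in the units of the state.
- bot.read_state(): the state, without advancing time (a new reading comes with each control period).
- bot.capture(name): name is "scene" or "top" or "wrist"; returns the picture (420x560x3 uint8, blue, green, red); there is no depth.
- bot.camera_model(name): a dict with "intrinsics" (3x3 intrinsics, pixels), "R" (3x3) and "t" (3): a world point X has camera coordinates R X + t. Camera axes: x right, y down, z forward; pixel columns grow to the right and rows downward; lengths in m; the calibration is good to about 2 mm. The wrist camera is an equidistant fisheye: a pixel r from the principal point sees the ray r / f radians off the axis. A picture is of the moment at which its call begins: read the wrist's pose just before it. camera_model takes no time and is no camera call; for the wrist camera it gives the pose at the moment of the call.
- bot.hand_in(): hands the job in; it is judged then, once.
The state is a dict: "time_s": time; "joint_positions": joint angles; "qvel": joint speeds; "tau": joint torques, N m; "position": TCP position; "tcp_rot": TCP orientation; "force": force on the tool from outside, world axes, zero at the start; "moment": the same for the moment, N m; "opening": opening from 0.0 (shut) to 1.0 (fully open); "grasp_force": force on a finger pad.
Only numpy, scipy, OpenCV 4.12 (cv2) and the standard library are available. Lean on these libraries where they do the work, as an engineer would, in place of code of your own. Each camera call takes 0.05 s, during which the arm holds its last target. There are 200 camera calls.

TASK

Tidy up after cooking: stand the spice jar and the salt shaker upright in the dark metal caddy, one in each bay, lay the lemon and the tomato side by side in the pale wooden crate, and put the garlic in the blue dish. Set each thing down gently rather than dropping it, and leave the tin where it stands.

Things in the scene. Friction and masses are not known exactly. Their poses are not given: they have to be found in the camera images.
- spice_jar: spice jar: round clear glass with red-brown spice in it and a yellow-gold screw lid, 45 mm across, 100 mm tall, straight-sided and hard. Starts upright. Origin at the centre of its underside, z up along its height.
- salt_shaker: salt shaker: round, grey-white, with a domed perforated metal cap, 90 mm tall; its body is widest, 43 mm, at about 25 mm above its underside and narrows to a 33 mm waist at 65 mm (37 mm at 50 mm), the cap above that is 34 mm across. Starts upright. Origin at the centre of its underside, z up along its height.
- lemon: yellow lemon lying on its side, 72 mm long (x axis), 55 mm wide (y axis), 56 mm high, widest at about half height; it behaves as a rigid body. Origin under its centre, at its lowest point, z up.
- tomato: red tomato with green stalk leaves on top, 60 mm across, 66 mm tall with the stalk, widest at about 30 mm above its underside; rigid. Origin at the centre of its underside, z up along its height.
- garlic: whole pale garlic bulb standing root down, 56 mm across, 56 mm tall, widest at about 22 mm above its underside and tapering to a tip on top; rigid. Origin at the centre of its underside, z up along its height.
- caddy: seasoning caddy: open-topped dark metal box with a bright rim, fixed to the worktop, 140 mm (x) by 74 mm (y), 44 mm tall, walls 4 mm, inner floor 8 mm above its underside; one partition across the middle makes two equal square bays of about 64 mm, centred 34 mm either side of the origin along x. Origin at the centre of its underside.
- crate: shallow pale-wood crate for fruit, fixed to the worktop, open-topped, 190 mm (x) by 94 mm (y), 24 mm tall, walls 6 mm, inner floor 8 mm above its underside, no partition. Origin at the centre of its underside.
- dish: shallow round blue ceramic dish for garlic, fixed to the worktop, 116 mm across the rim, 20 mm tall; a flat middle about 40 mm across, 5 mm above its underside, from which the sides slope gently up to the rim. Origin at the centre of its underside.
- tin: squat round food tin with a cream paper wrapper and tomatoes pictured on it, 75 mm across, 58 mm tall, loose; a bystander standing close behind the things to be sorted, to be left where it is. Origin at the centre of its underside, z up along its height. (Behind it a wall shelf overhangs the worktop: underside 0.56 m above the surface, front edge at x = 0.62; a forearm that swings out at full stretch meets it, so carry things across low and close in.)
Things that resemble listed ones, but are neither listed nor needed, are in the scene too. Of the things that look like the dish, take the one that is nearest to the robot's base at the start. What is shaped like the salt_shaker but pink is not meant.

How it is judged (in metres and radians):
At the end, for the whole second after the job is handed in: Spice jar and salt shaker stand on the caddy floor, one per bay, within 0.15 rad of upright; lemon and tomato both inside the crate and resting on it, not one on the other; garlic resting in the dish, within 50 mm of its centre; all five released and at rest; tin within 3 cm of its start (x of spice_jar in the frame of caddy between -0.06 and 0.06 m and y of spice_jar in the frame of caddy between -0.02 and 0.02 m and z of spice_jar in the frame of caddy between 0 and 0.016 m and angle between each of spice_jar, salt_shaker's own z axis and vertical below 0.15 rad and linear speed of each of spice_jar, salt_shaker, lemon, tomato, garlic below 0.02 m/s and angular speed of each of spice_jar, salt_shaker, lemon, tomato, garlic below 0.3 rad/s and x of salt_shaker in the frame of caddy between -0.06 and 0.06 m and y of salt_shaker in the frame of caddy between -0.02 and 0.02 m and z of salt_shaker in the frame of caddy between 0 and 0.016 m and x of lemon in the frame of crate between -0.09 and 0.09 m and y of lemon in the frame of crate between -0.043 and 0.043 m and z of each of lemon, tomato in the frame of crate below 0.07 m and contact force between each of lemon, tomato and crate above 0.25 N and x of tomato in the frame of crate between -0.09 and 0.09 m and y of tomato in the frame of crate between -0.043 and 0.043 m and horizontal distance between garlic and dish below 0.05 m and z of garlic in the frame of dish below 0.06 m and contact force between garlic and dish above 0.08 N); the robot touches nothing.
It fails at once if one of the five is dropped or thrown (falls free by more than about 3 cm) ((linear speed of spice_jar above 0.8 m/s and contact force between the fingers and spice_jar below 0.05 N) or (linear speed of salt_shaker above 0.8 m/s and contact force between the fingers and salt_shaker below 0.05 N) or (linear speed of lemon above 0.8 m/s and contact force between the fingers and lemon below 0.05 N) or (linear speed of tomato above 0.8 m/s and contact force between the fingers and tomato below 0.05 N) or (linear speed of garlic above 0.8 m/s and contact force between the fingers and garlic below 0.05 N)).
It fails at once if the tin is moved by more than 3 cm or knocked over (distance of tin from where it was at the start of the episode above 0.03 m or angle between tin's own z axis and vertical above 0.5 rad).
It also fails if it takes over 99 s, if anything falls off the work surface, if the arm or the gripper's body presses on something with over 40 N, if the wrist force passes 120 N, or if a joint passes its speed limit or range.

## Working session

There is one attempt and no reset: what is moved stays moved. The work goes in short steps, Python scripts to look and compute and a tool call to move; the robot and the scene stay as the last step left them, time stands still between calls to the robot, and variables do not carry over. Pictures are saved under pics/ and viewed, at most 14 in all, crops included, and the job is handed in when it is done.

Besides the shell and the picture viewer there is one more tool, called as a command line: name --argument value ..., lists and objects as JSON in quotes. apply_moves: Moves the arm, as the interface text tells. Its arguments: {"type":"object","properties":{"steps":{"type":"array","items":{"type":"array","items":{"type":"array","items":{"type":"number"}}}}},"required":["steps"]}

```bash
mkdir -p pics; ls; python3 - <<'E'
from rig import bot
import cv2,numpy as np
s=bot.read_state(); print(s['time_s'],s['position'],np.round(s['tcp_rot'],3).tolist(),s['opening'])
for n in('scene','top'):
    cv2.imwrite(f'pics/{n}0.png',cv2.resize(bot.capture(n),(800,600),interpolation=cv2.INTER_CUBIC)); m=bot.camera_model(n); print(n,{k:np.round(v,3).tolist() for k,v in m.items() if not isinstance(v,str)})
E
```

```text
pics
0.0 [0.25941378 0.56784237 0.232562  ] [[-0.909, 0.416, -0.001], [0.416, 0.909, -0.002], [0.0, -0.002, -1.0]] 0.9989426086068693
scene {'intrinsics': [[543.559, 0.0, 278.946], [0.0, 543.559, 195.272], [0.0, 0.0, 1.0]], 'R': [[0.469, -0.883, -0.02], [-0.454, -0.222, -0.863], [0.758, 0.414, -0.505]], 't': [-0.402, 0.206, 1.285]}
top {'intrinsics': [[540.742, 0.0, 273.672], [0.0, 540.742, 211.872], [0.0, 0.0, 1.0]], 'R': [[-0.006, -1.0, -0.006], [-0.993, 0.006, -0.115], [0.115, 0.005, -0.993]], 't': [-0.205, 0.494, 1.528]}
```

View pics/scene0.png

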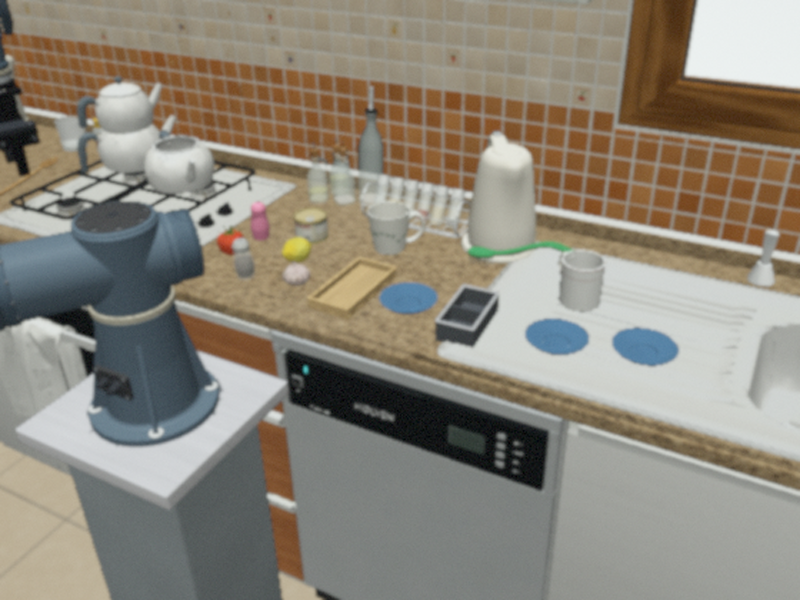

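View pics/top0.png

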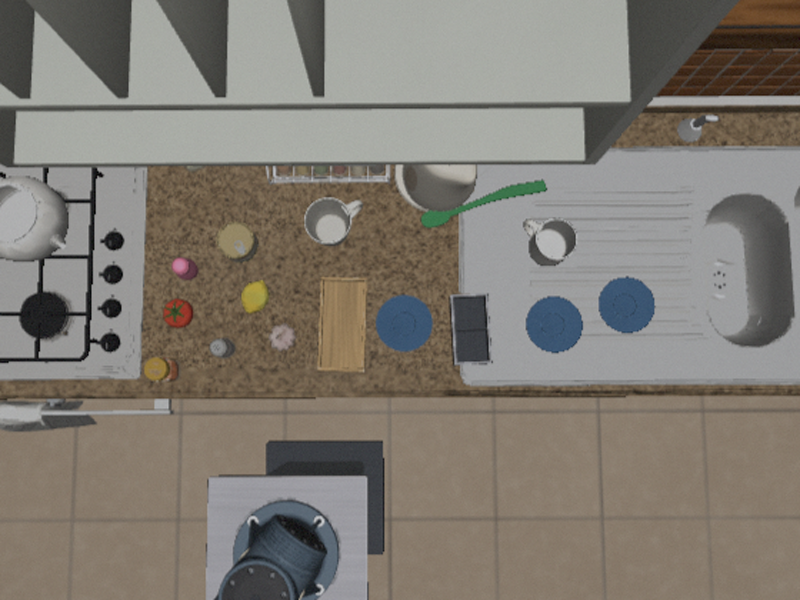

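Scene shows (top view, 800x600): spice jar (158,370), salt shaker (221,347), with pink look-alike at (183,267); tomato (178,313), lemon (255,297), garlic (282,336), tin (236,240). There are three dish candidates: (404,323), (554,324) and (627,305). The nearest to the base is (404,323). Crate is at (343,325) and caddy at (471,329). Next is one close crop with a measurement grid.

```bash
cat > h.py <<'E'
from rig import bot
import cv2,numpy as np
def ray(n,uv,m=None):
    m=m or bot.camera_model(n); K=np.array(m['intrinsics']);R=np.array(m['R']);t=np.array(m['t'])
    d=np.linalg.inv(K)@[uv[0],uv[1],1.]
    if n=='wrist':
        r=np.hypot(d[0],d[1]); d=np.array([d[0]/r*np.sin(r),d[1]/r*np.sin(r),np.cos(r)]) if r>1e-9 else np.array([0,0,1.])
    return -R.T@t, R.T@d
def at(n,uv,z,m=None):
    o,d=ray(n,uv,m); return o+d*(z-o[2])/d[2]
def proj(n,X,m=None):
    m=m or bot.camera_model(n); K=np.array(m['intrinsics'])
    c=np.array(m['R'])@X+np.array(m['t'])
    if n=='wrist':
        r=np.hypot(c[0],c[1]); c=np.array([*(c[:2]/max(r,1e-9)*np.arctan2(r,c[2])),1])
    return (K@(c/c[2]))[:2]
E
python3 - <<'E'
from h import *
im=bot.capture('top'); cv2.imwrite('pics/crop1.png',cv2.resize(im[154:280,91:357],None,fx=3,fy=3,interpolation=cv2.INTER_CUBIC))
for n,u,v,z in [('jar',155,369,.1),('salt',219,347,.09),('tomato',178,313,.066),('lemon',255,297,.03),('garlic',282,336,.03),('tin',236,240,.058),('crate',343,324,.024),('dish',404,323,.02),('dish2',554,324,.02),('caddy',471,329,.044)]:
    print(n,np.round(at('top',(u*.7,v*.7),z),3))
E
```

```text
jar [0.36  0.242 0.1  ]
salt [0.402 0.123 0.09 ]
tomato [0.471 0.211 0.066]
lemon [0.506 0.067 0.03 ]
garlic [0.427 0.011 0.03 ]
tin [0.617 0.101 0.058]
crate [ 0.451 -0.111  0.024]
dish [ 0.452 -0.233  0.02 ]
dish2 [ 0.449 -0.536  0.02 ]
caddy [ 0.438 -0.366  0.044]
```

View pics/crop1.png

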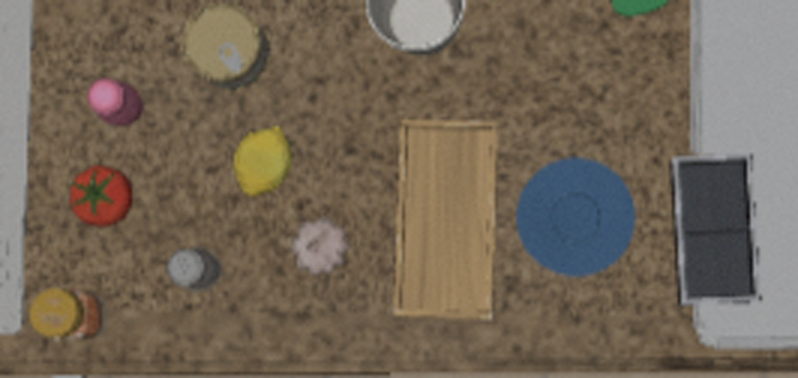

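Crop confirms the choices: gold-lidded jar lid at (54,313), grey shaker cap (186,268), tomato (100,195), lemon (262,160) with its axis leaning up-right, garlic (320,246), blue dish (576,216).

```bash
python3 - <<'E'
from h import *
m=bot.camera_model('top')
def c(p,z): return at('top',((p[0]+.5)/3-.5+91,(p[1]+.5)/3-.5+154),z,m)
P=lambda n,p,z: print(n,np.round(c(p,z)[:2],4))
P('jar',(54,313),.1);P('salt',(186,268),.088);P('garlic',(320,246),.025);P('tomato',(101,195),.035);P('tin',(223,44),.058);P('pink',(106,97),.088);P('dish',(576,216),.018)
for n,cs,z in [('caddy',[(674,158),(752,154),(757,298),(682,304)],.044),('crate',[(402,122),(497,122),(491,319),(394,316)],.024)]:
    w=np.array([c(p,z)[:2] for p in cs]); print(n,w.mean(0).round(4),'size',[np.linalg.norm(w[i]-w[(i+1)%4]).round(3) for i in range(4)],'yaw',[np.degrees(np.arctan2(*(w[i]-w[j])[::-1])).round(1) for i,j in[(0,3),(1,2)]])
# colour blobs on wide top image
im=bot.capture('top'); hsv=cv2.cvtColor(im,cv2.COLOR_BGR2HSV)
for n,lo,hi,(x0,y0,x1,y1),z in [('lemon',(22,130,80),(34,255,255),(160,190,200,225),.028),('tomato',(0,150,60),(8,255,255),(110,205,140,235),.03)]:
    M=cv2.inRange(hsv,lo,hi)[y0:y1,x0:x1]; ys,xs=np.nonzero(M); W=np.array([at('top',(x+x0,y+y0),z,m)[:2] for x,y in zip(xs,ys)])
    mu,ev,V=cv2.PCACompute2(W.astype(np.float32),mean=None); e=(W-mu)@V.T; print(n,len(xs),mu.round(4),'axis',np.degrees(np.arctan2(V[0,1],V[0,0])).round(1),'extent',np.ptp(e,axis=0).round(3), 'mid',(mu+((e.max(0)+e.min(0))/2)@V).round(4))
E
```

```text
jar [0.3611 0.242 ]
salt [0.4019 0.1257]
garlic [0.4259 0.0121]
tomato [0.4753 0.2205]
tin [0.6165 0.1016]
pink [0.5612 0.2033]
dish [ 0.4539 -0.2331]
caddy [ 0.4392 -0.3653] size [np.float64(0.074), np.float64(0.137), np.float64(0.071), np.float64(0.139)] yaw [np.float64(2.3), np.float64(0.8)]
crate [ 0.4512 -0.1084] size [np.float64(0.092), np.float64(0.19), np.float64(0.092), np.float64(0.187)] yaw [np.float64(-2.1), np.float64(-1.8)]Traceback (most recent call last):
  File "<stdin>", line 12, in <module>
ValueError: matmul: Input operand 1 has a mismatch in its core dimension 0, with gufunc signature (n?,k),(k,m?)->(n?,m?) (size 1 is different from 2)
```

Sizes match the given ones (caddy 138x73, crate 189x92), all within reach. Moving above the jar.

apply_moves --steps '[[[-22.8,-25.4,4,0,0,-24.6,1],[-22.8,-25.4,4,0,0,-24.6,1],[-22.8,-25.4,4,0,0,-24.6,1],[-22.8,-25.4,4,0,0,-24.6,1],[-22.8,-25.4,4,0,0,-24.6,1],[-22.8,-25.4,4,0,0,-24.6,1],[-22.8,-25.4,4,0,0,-24.6,1],[-22.8,-25.4,4,0,0,-24.6,1],[-22.8,-25.4,4,0,0,-24.6,1]]]'

```text
time_s: 1.32
position: [0.3614, 0.2437, 0.1937]
tcp_rot: [[-1.0, -0.002, 0.0], [-0.002, 1.0, 0.0], [-0.0, 0.0, -1.0]]
force: [0.1, -0.1, -0.1]
opening: 0.997
grasp_force: 0.0
```

```bash
python3 - <<'E'
from h import *
m=bot.camera_model('wrist'); s=bot.read_state(); print(s['position'],np.round(s['tcp_rot'],3).tolist(),s['joint_positions'])
np.savez('w1.npz',**{k:np.array(v) for k,v in m.items() if k in('intrinsics','R','t')})
im=bot.capture('wrist')
for n,X in [('jar',(.361,.242,.1)),('salt',(.402,.1257,.088)),('tom',(.4753,.2205,.035)),('lem',(.506,.067,.03))]:
    p=proj('wrist',np.array(X),m); print(n,p.round(1)); cv2.drawMarker(im,(int(p[0]),int(p[1])),(255,0,255),0,8,1)
cv2.imwrite('pics/w1.png',cv2.resize(im,(800,600),interpolation=cv2.INTER_CUBIC))
t=bot.capture('top'); hsv=cv2.cvtColor(t,cv2.COLOR_BGR2HSV); m=bot.camera_model('top')
for n,lo,hi,(x0,y0,x1,y1),z in [('lemon',(20,120,60),(36,255,255),(160,190,200,225),.028)]:
    M=cv2.inRange(hsv,lo,hi)[y0:y1,x0:x1]; ys,xs=np.nonzero(M); W=np.array([at('top',(x+x0,y+y0),z,m)[:2] for x,y in zip(xs,ys)])
    mu=W.mean(0); l,V=np.linalg.eigh(np.cov(W.T)); V=V[:,::-1]; e=(W-mu)@V; print(n,len(xs),mu.round(4),'axis',np.degrees(np.arctan2(V[1,0],V[0,0])).round(1),'extent',np.ptp(e,axis=0).round(3))
E
```

```text
[0.36138097 0.24368419 0.19370179] [[-1.0, -0.002, 0.0], [-0.002, 1.0, 0.0], [-0.0, 0.0, -1.0]] [ 1.92299562e+01  1.95003146e+01  1.10784501e+02  1.61003674e-02
  4.96826451e+01 -7.09144983e+01]
jar [283.8 214.2]
salt [156.  252.3]
tom [264.3 294.6]
lem [142.4 307.5]
lemon 340 [0.508  0.0683] axis 159.8 extent [0.071 0.055]
```

View pics/w1.png

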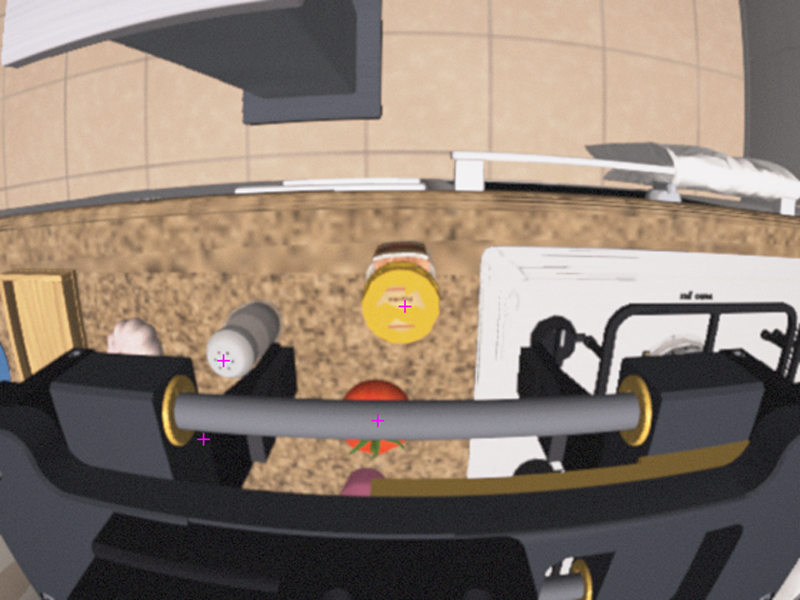

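Wrist view: jar lid centred at (401,306), predicted (404,306); shaker cap matches at (223,360). The position holds to about a millimetre, so I descend and grip.

apply_moves --steps '[[[0,-0.15,5,0,0,0,1],[0,-0.15,10,0,0,0,1],[0,-0.15,13.7,0,0,0,1],[0,-0.15,13.7,0,0,0,1],[0,-0.15,13.7,0,0,0,-1],[0,-0.15,13.7,0,0,0,-1],[0,-0.15,13.7,0,0,0,-1],[0,-0.15,13.7,0,0,0,-1],[0,-0.15,13.7,0,0,0,-1],[0,-0.15,13.7,0,0,0,-1],[0,-0.15,13.7,0,0,0,-1]]]'

```text
time_s: 2.8
position: [0.3617, 0.2411, 0.0569]
tcp_rot: [[-1.0, -0.001, 0.0], [-0.001, 1.0, 0.0], [-0.0, 0.0, -1.0]]
force: [0.4, -0.8, 5.5]
opening: 0.503
grasp_force: 29.9
```

apply_moves --steps '[[[0,0,-4,0,0,0,-1],[0,0,-9,0,0,0,-1],[-1,-5,-12,0,0,0,-1],[-2,-11,-12,0,0,0,-1],[-3,-17,-12,0,0,0,-1],[-4,-23,-12,0,0,0,-1],[-5,-29,-12,0,0,0,-1],[-6,-35,-12,0,0,0,-1],[-7.5,-41,-12,0,0,0,-1],[-9,-47,-12,0,0,0,-1],[-10,-53,-12,0,0,0,-1],[-11.1,-58,-12,0,0,0,-1],[-11.1,-60.6,-12,0,0,0,-1],[-11.1,-60.6,-12,0,0,0,-1],[-11.1,-60.6,-12,0,0,0,-1]]]'

```text
time_s: 4.68
position: [0.4721, -0.3632, 0.1758]
tcp_rot: [[-1.0, -0.001, -0.002], [-0.001, 1.0, 0.003], [0.002, 0.003, -1.0]]
force: [0.2, 0.1, -1.0]
opening: 0.5
grasp_force: 29.9
```

```bash
python3 - <<'E'
from h import *
m=bot.camera_model('wrist'); s=bot.read_state(); print(s['position'],s['joint_positions'].round(0) if hasattr(s['joint_positions'],'round') else s['joint_positions'],s['grasp_force'])
im=bot.capture('wrist')
c=np.array([.4392,-.3653]);a=np.radians(1.5);R=np.array([[np.cos(a),-np.sin(a)],[np.sin(a),np.cos(a)]])
for q in [(.07,.037),(-.07,.037),(-.07,-.037),(.07,-.037),(0,.037),(0,-.037)]:
    p=proj('wrist',np.r_[c+R@q,.044],m); cv2.drawMarker(im,(int(round(p[0])),int(round(p[1]))),(255,0,255),0,8,1)
cv2.imwrite('pics/w2.png',cv2.resize(im,(800,600),interpolation=cv2.INTER_CUBIC))
E
```

```text
[ 0.47212128 -0.36319145  0.17575689] [ -48.   32.   90.    0.   59. -138.] 29.941174209575365
```

View pics/w2.png

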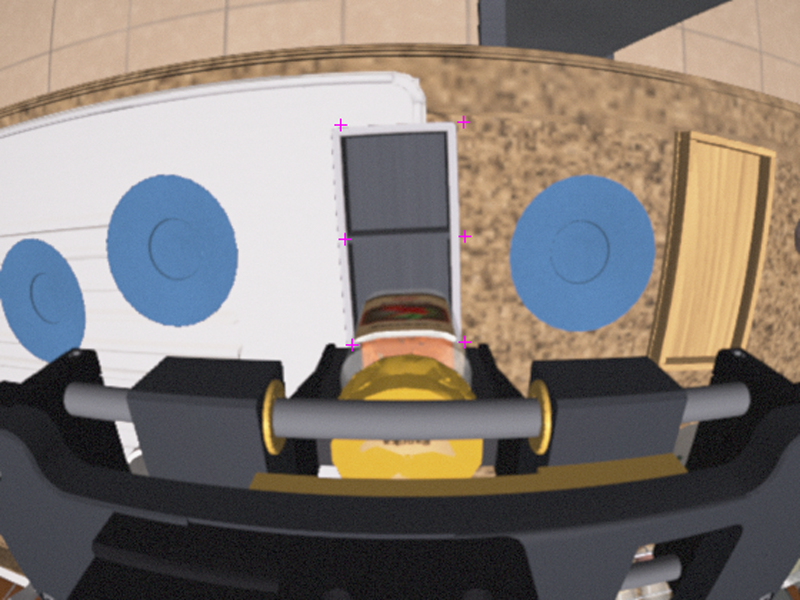

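The caddy rim appears at (331,126)–(457,123), about 4 mm to -y and 3 mm toward the base of the prediction (340,125)–(463,122). I adjust and lower the jar.

apply_moves --steps '[[[0.15,-0.4,3,0,0,0,-1],[0.15,-0.4,6,0,0,0,-1],[0.15,-0.4,8,0,0,0,-1],[0.15,-0.4,9.5,0,0,0,-1],[0.15,-0.4,10.5,0,0,0,-1],[0.15,-0.4,10.9,0,0,0,-1],[0.15,-0.4,10.9,0,0,0,-1]]]'

```text
time_s: 5.6
position: [0.4716, -0.3689, 0.0678]
tcp_rot: [[-1.0, -0.001, 0.0], [-0.001, 1.0, -0.0], [-0.0, -0.0, -1.0]]
force: [0.6, 0.2, -0.5]
opening: 0.498
grasp_force: 29.9
```

apply_moves --steps '[[[0,0,0.2,0,0,0,-1],[0,0,0.2,0,0,0,-1],[0,0,0.2,0,0,0,0.4],[0,0,0.2,0,0,0,0.6],[0,0,0.2,0,0,0,0.6],[0,0,0.2,0,0,0,0.6],[0,0,-2,0,0,0,0.6],[0,0,-6,0,0,0,0.6],[0,0,-12,0,0,0,1],[0,0,-12,0,0,0,1]]]'

```text
time_s: 6.85
position: [0.4739, -0.3716, 0.1928]
tcp_rot: [[-1.0, -0.001, 0.008], [-0.001, 1.0, -0.009], [-0.008, -0.009, -1.0]]
force: [0.1, -1.2, 0.3]
opening: 0.938
grasp_force: 0.0
```

```bash
python3 - <<'E'
from h import *
m=bot.camera_model('wrist'); s=bot.read_state(); print(s['position'])
im=bot.capture('wrist')
cv2.imwrite('pics/w3.png',cv2.resize(im,(800,600),interpolation=cv2.INTER_CUBIC))
import pickle; pickle.dump(m,open('w3.pkl','wb'))
E
```

```text
[ 0.47392751 -0.37155078  0.19283455]
```

View pics/w3.png

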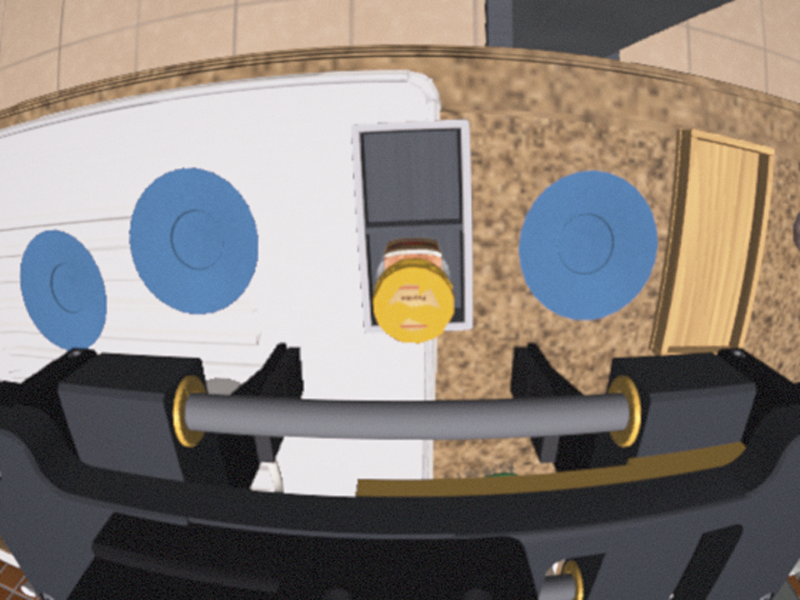

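Jar stands in the far bay, lid at (414,305), near bay clear at (412,178). I re-measure the caddy from this view.

```bash
python3 - <<'E'
from h import *
import pickle; m=pickle.load(open('w3.pkl','rb'))
f=lambda p,z: at('wrist',((p[0]+.5)*.7-.5,(p[1]+.5)*.7-.5),z,m).round(4)[:2]
w=np.array([f(p,.044) for p in [(353,126),(467,121),(471,328),(365,331)]]); print(w,w.mean(0)); print('jar',f((414,305),.108),'dish',f((588,245),.018))
w=np.array([f(p,.024) for p in [(682,130),(774,150)]]);print(w)
print(bot.read_state()['position'],bot.read_state()['tcp_rot'][2])
E
```

```text
[[ 0.3729 -0.408 ]
 [ 0.3695 -0.336 ]
 [ 0.508  -0.3296]
 [ 0.5104 -0.4027]] [ 0.4402   -0.369075]
jar [ 0.4707 -0.3696] dish [ 0.4529 -0.2396]
[[ 0.3596 -0.1667]
 [ 0.3615 -0.0646]]
[ 0.47247981 -0.36996584  0.19015404] [-0.00387026 -0.0044076  -0.9999828 ]
```

apply_moves --steps '[[[0.9,6,0,0,0,0,1],[1.7,12,0,0,0,0,1],[2.5,18,0,0,0,0,1],[3.4,24,0,0,0,0,1],[4.3,30,0,0,0,0,1],[5.2,36,0,0,0,0,1],[6,42,0,0,0,0,1],[6.95,47,0,0,0,0,1],[6.95,49.5,0,0,0,0,1],[6.95,49.5,0,0,0,0,1],[6.95,49.5,0,0,0,0,1],[6.95,49.5,0,0,0,0,1]]]'

```text
time_s: 8.4
position: [0.4016, 0.1252, 0.1872]
tcp_rot: [[-1.0, 0.001, -0.001], [0.001, 1.0, -0.0], [0.001, -0.0, -1.0]]
force: [-0.2, -0.1, -0.2]
opening: 1.001
grasp_force: 0.0
```

```bash
python3 - <<'E'
from h import *
m=bot.camera_model('wrist'); s=bot.read_state(); print(s['position'])
im=bot.capture('wrist')
for X in [(.402,.1257,.088),(.402,.1257,0),(.4259,.0121,.025),(.4753,.2205,.06)]:
    p=proj('wrist',np.array(X),m); cv2.drawMarker(im,(int(round(p[0])),int(round(p[1]))),(255,0,255),0,8,1)
cv2.imwrite('pics/w4.png',cv2.resize(im,(800,600),interpolation=cv2.INTER_CUBIC))
import pickle; pickle.dump(m,open('w4.pkl','wb'))
E
```

```text
[0.40161123 0.1251588  0.18720176]
```

View pics/w4.png

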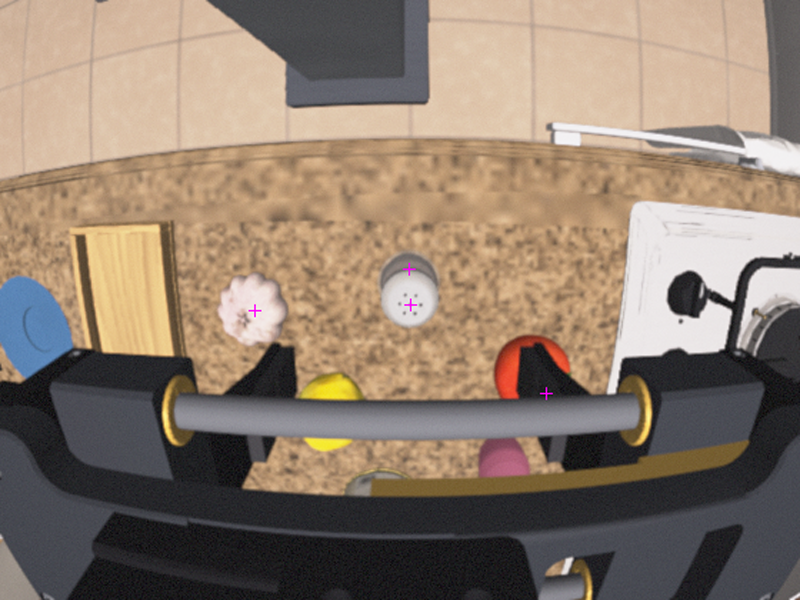

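Shaker cap at (410,302) matches the prediction (410,304); garlic also at (254,310). Descend, grip, lift.

apply_moves --steps '[[[0,0.05,5,0,0,0,1],[0,0.05,10,0,0,0,1],[0,0.05,13,0,0,0,1],[0,0.05,13,0,0,0,1],[0,0.05,13,0,0,0,-1],[0,0.05,13,0,0,0,-1],[0,0.05,13,0,0,0,-1],[0,0.05,13,0,0,0,-1],[0,0.05,13,0,0,0,-1],[0,0.05,13,0,0,0,-1],[0,0.05,13,0,0,0,-1],[0,0.05,13,0,0,0,-1],[0,0.05,11,0,0,0,-1],[0,0.05,7,0,0,0,-1],[0,0.05,1.2,0,0,0,-1],[0,0.05,1.2,0,0,0,-1]]]'

```text
time_s: 10.45
position: [0.4042, 0.1269, 0.1788]
tcp_rot: [[-1.0, -0.001, 0.009], [-0.001, 1.0, 0.0], [-0.009, 0.0, -1.0]]
force: [0.8, -0.1, -1.0]
opening: 0.406
grasp_force: 29.6
```

apply_moves --steps '[[[-0.3,-6,0,0,0,0,-1],[-0.3,-12,0,0,0,0,-1],[-0.3,-18,0,0,0,0,-1],[-0.3,-24,0,0,0,0,-1],[-0.3,-30,0,0,0,0,-1],[-0.3,-36,0,0,0,0,-1],[-0.3,-42,0,0,0,0,-1],[-0.3,-47,0,0,0,0,-1],[-0.3,-49.4,0,0,0,0,-1],[-0.3,-49.4,0,0,0,0,-1],[-0.3,-49.4,0,0,0,0,-1],[-0.3,-49.4,0,0,0,0,-1]]]'

```text
time_s: 11.95
position: [0.4046, -0.3654, 0.175]
tcp_rot: [[-1.0, -0.002, -0.001], [-0.002, 1.0, 0.002], [0.001, 0.002, -1.0]]
force: [-0.1, 1.1, -0.9]
opening: 0.408
grasp_force: 29.6
```

```bash
python3 - <<'E'
from h import *
m=bot.camera_model('wrist'); s=bot.read_state(); print(s['position'],s['grasp_force'],s['joint_positions'][5])
im=bot.capture('wrist')
cv2.imwrite('pics/w5.png',cv2.resize(im,(800,600),interpolation=cv2.INTER_CUBIC))
E
```

```text
[ 0.40463891 -0.36540712  0.17499575] 29.61279100157583 -143.95122941981435
```

View pics/w5.png

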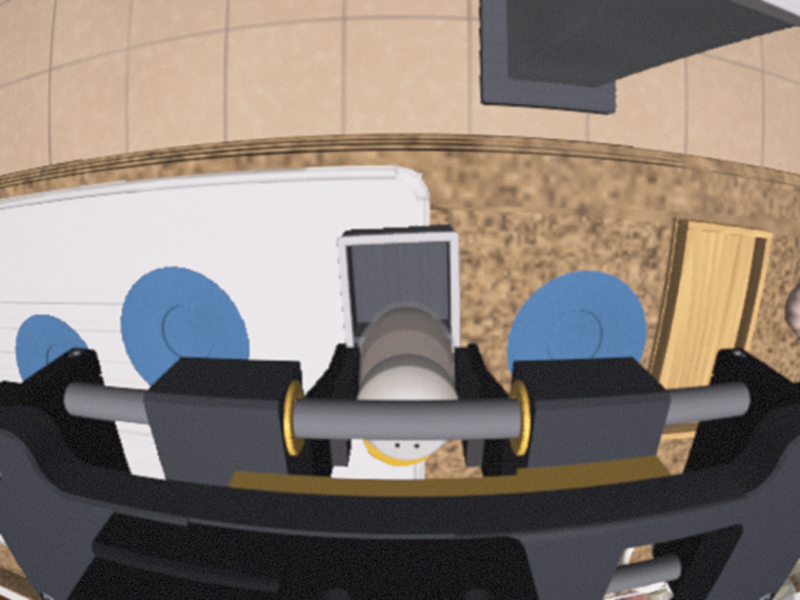

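The shaker hangs upright over the near bay (rim columns 344–455, shaker at 406, arm still settling 3 mm to the left). Lower it and release.

apply_moves --steps '[[[0,0,3,0,0,0,-1],[0,0,6,0,0,0,-1],[0,0,8,0,0,0,-1],[0,0,9.5,0,0,0,-1],[0,0,10.5,0,0,0,-1],[0,0,10.9,0,0,0,-1],[0,0,10.9,0,0,0,-1],[0,0,10.9,0,0,0,-1],[0,0,10.9,0,0,0,0.2],[0,0,10.9,0,0,0,0.5],[0,0,10.9,0,0,0,0.5],[0,0,10.9,0,0,0,0.5],[0,0,8,0,0,0,0.5],[0,0,4,0,0,0,0.5],[0,0,-1,0,0,0,1],[0,0,-1,0,0,0,1],[0,0,-1,0,0,0,1]]]'

```text
time_s: 14.12
position: [0.4046, -0.3669, 0.1853]
tcp_rot: [[-1.0, -0.001, -0.0], [-0.001, 1.0, 0.001], [0.0, 0.001, -1.0]]
force: [-0.3, 0.1, -0.1]
opening: 0.965
grasp_force: 0.0
```

```bash
python3 - <<'E'
from h import *
s=bot.read_state(); print(s['position'])
im=bot.capture('wrist'); t=bot.capture('top')
a=cv2.resize(im[100:300,150:400],(500,400)); b=cv2.resize(t[195:265,290:350],(300,350)); b=cv2.copyMakeBorder(b,0,50,0,0,0)
cv2.imwrite('pics/w6.png',np.hstack([a,b]))
E
```

```text
[ 0.40459959 -0.36689306  0.18533411]
```

View pics/w6.png

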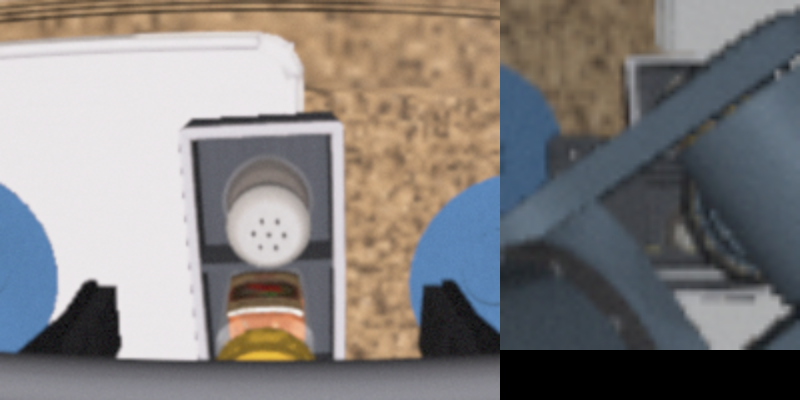

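Both stand upright, one per bay (shaker cap (268,225), jar below it). Next the garlic, whose position the earlier wrist view confirmed.

apply_moves --steps '[[[-0.4,6,0,0,0,0,1],[-0.8,12,0,0,0,0,1],[-1.2,18,0,0,0,0,1],[-1.6,24,0,0,0,0,1],[-1.9,30,0,0,0,0,1],[-2.1,35,0,0,0,0,1],[-2.1,38,2,0,0,0,1],[-2.1,38,5,0,0,0,1],[-2.1,38,5,0,0,0,1],[-2.1,38,9,0,0,0,1],[-2.1,38,13,0,0,0,1],[-2.1,38,16.2,0,0,0,1],[-2.1,38,16.2,0,0,0,1],[-2.1,38,16.2,0,0,0,-1],[-2.1,38,16.2,0,0,0,-1],[-2.1,38,16.2,0,0,0,-1],[-2.1,38,16.2,0,0,0,-1],[-2.1,38,16.2,0,0,0,-1],[-2.1,38,16.2,0,0,0,-1]]]'

```text
time_s: 16.6
position: [0.4261, 0.0125, 0.0242]
tcp_rot: [[-1.0, -0.001, 0.001], [-0.001, 1.0, -0.0], [-0.001, -0.0, -1.0]]
force: [-0.4, -0.6, 6.6]
opening: 0.591
grasp_force: 30.0
```

apply_moves --steps '[[[0,0,-2,0,0,0,-1],[0,0,-5,0,0,0,-1],[-0.5,-4,-8,0,0,0,-1],[-1.2,-10,-8,0,0,0,-1],[-1.8,-16,-8,0,0,0,-1],[-2.4,-21,-8,0,0,0,-1],[-2.7,-24.9,-8,0,0,0,-1],[-2.7,-24.9,-8,0,0,0,-1],[-2.7,-24.9,-7,0,0,0,-1],[-2.7,-24.9,-4,0,0,0,-1],[-2.7,-24.9,-2,0,0,0,-1],[-2.7,-24.9,-1,0,0,0,-1],[-2.7,-24.9,-0.7,0,0,0,-1],[-2.7,-24.9,-0.7,0,0,0,-1]]]'

```text
time_s: 18.35
position: [0.453, -0.236, 0.0307]
tcp_rot: [[-1.0, -0.001, 0.0], [-0.001, 1.0, -0.0], [-0.0, -0.0, -1.0]]
force: [0.1, 0.6, -0.5]
opening: 0.595
grasp_force: 30.0
```

apply_moves --steps '[[[0,0,0.15,0,0,0,-1],[0,0,0.15,0,0,0,-1],[0,0,0.15,0,0,0,0.3],[0,0,0.1,0,0,0,0.4],[0,0,0,0,0,0,0.5],[0,0,0,0,0,0,0.5],[0,0,-3,0,0,0,0.5],[0,0,-7,0,0,0,0.6],[0,0,-12,0,0,0,1],[0,0,-15.5,0,0,0,1],[0,0,-15.5,0,0,0,1]]]'

```text
time_s: 19.73
position: [0.4544, -0.2375, 0.1883]
tcp_rot: [[-1.0, -0.001, 0.005], [-0.001, 1.0, -0.004], [-0.005, -0.004, -1.0]]
force: [0.5, 0.1, -0.1]
opening: 0.984
grasp_force: 0.0
```

```bash
python3 - <<'E'
from h import *
s=bot.read_state(); print(s['position'])
im=bot.capture('wrist'); cv2.imwrite('pics/w7.png',cv2.resize(im,(800,600)))
E
```

```text
[ 0.45435012 -0.23748951  0.18832608]
```

View pics/w7.png

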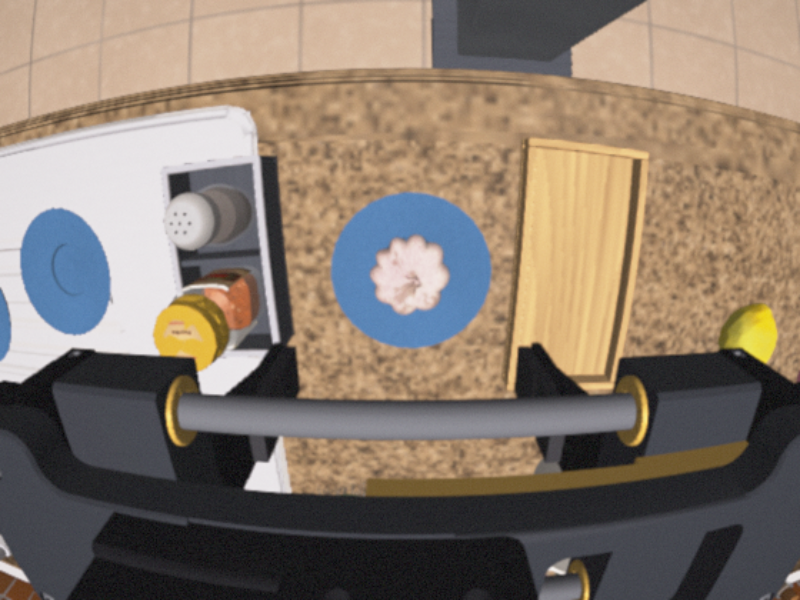

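Garlic sits upright in the middle of the dish (410,272). Now the lemon: go above it with a 20° turn.

apply_moves --steps '[[[-1.1,6,0,0,0,5,1],[-2.2,12,0,0,0,10,1],[-3.3,18,0,0,0,15,1],[-4.4,24,0,0,0,20,1],[-5.5,30.4,0,0,0,20,1],[-5.5,30.4,0,0,0,20,1],[-5.5,30.4,0,0,0,20,1],[-5.5,30.4,0,0,0,20,1],[-5.5,30.4,0,0,0,20,1]]]'

```text
time_s: 20.9
position: [0.5075, 0.0662, 0.1853]
tcp_rot: [[-0.939, 0.344, -0.001], [0.344, 0.939, -0.0], [0.001, -0.0, -1.0]]
force: [0.7, -0.1, 0.3]
opening: 0.995
grasp_force: 0.0
```

```bash
cat > blob.py <<'E'
from h import *
def blob(lo,hi,z):
    m=bot.camera_model('wrist'); s=bot.read_state(); print('tcp',s['position'].round(4) if hasattr(s['position'],'round') else s['position'],np.round(s['tcp_rot'],3).tolist())
    im=bot.capture('wrist'); M=cv2.inRange(cv2.cvtColor(im,cv2.COLOR_BGR2HSV),lo,hi); 
    k,L,st,ce=cv2.connectedComponentsWithStats(M)
    best=min((i for i in range(1,k) if st[i,4]>800),key=lambda i:np.hypot(*(ce[i]-[285,205])))
    print('blob',st[best],ce[best].round(1))
    ys,xs=np.nonzero(L==best); W=np.array([at('wrist',(x,y),z,m)[:2] for x,y in zip(xs,ys)]); mu=W.mean(0); l,V=np.linalg.eigh(np.cov(W.T)); e=(W-mu)@V
    print('pos',mu.round(4),'axis',np.degrees(np.arctan2(V[1,1],V[0,1])).round(1),'ext',np.ptp(e,axis=0).round(3)[::-1])
    return im
E
python3 -c "
from blob import *
im=blob((20,110,60),(36,255,255),.028);cv2.imwrite('pics/w8.png',im)"
```

```text
tcp [0.5075 0.0662 0.1853] [[-0.939, 0.344, -0.001], [0.344, 0.939, -0.0], [0.001, -0.0, -1.0]]
blob [ 257  160   56   72 2970] [284.2 195.4]
pos [0.5082 0.0642] axis 158.2 ext [0.072 0.054]
```

Wrist measurement (0.508, 0.064), axis 158°, 72x54 mm agrees with the top view. Descend and grip.

apply_moves --steps '[[[0,0,5,0,0,0,1],[0,0,10,0,0,0,1],[0,0,14,0,0,0,1],[0,0,15.7,0,0,0,1],[0,0,15.7,0,0,0,1],[0,0,15.7,0,0,0,-1],[0,0,15.7,0,0,0,-1],[0,0,15.7,0,0,0,-1],[0,0,15.7,0,0,0,-1],[0,0,15.7,0,0,0,-1],[0,0,15.7,0,0,0,-1]]]'

```text
time_s: 22.32
position: [0.5079, 0.0676, 0.0291]
tcp_rot: [[-0.94, 0.341, 0.001], [0.341, 0.94, -0.0], [-0.001, 0.0, -1.0]]
force: [-0.7, -0.3, 5.7]
opening: 0.602
grasp_force: 30.0
```

apply_moves --steps '[[[0,0,-2,0,0,0,-1],[0,0,-5,0,0,0,-1],[-0.9,-3,-8,0,0,-5,-1],[-2.3,-8,-8,0,0,-11,-1],[-3.7,-13,-8,0,0,-18,-1],[-4.9,-17.1,-8,0,0,-18,-1],[-4.9,-17.1,-8,0,0,-18,-1],[-4.9,-17.1,-8,0,0,-18,-1]]]'

```text
time_s: 23.32
position: [0.4947, -0.1092, 0.1082]
tcp_rot: [[-0.999, 0.035, -0.001], [0.035, 0.999, 0.001], [0.001, 0.001, -1.0]]
force: [-0.5, -0.2, -0.5]
opening: 0.601
grasp_force: 30.0
```

```bash
python3 - <<'E'
from h import *
m=bot.camera_model('wrist'); s=bot.read_state(); print(s['position'],np.round(s['tcp_rot'],3).tolist())
import pickle; pickle.dump(m,open('w9.pkl','wb'))
cv2.imwrite('pics/w9.png',cv2.resize(bot.capture('wrist'),(800,600)))
E
```

```text
[ 0.49466346 -0.10922761  0.10816585] [[-0.999, 0.035, -0.001], [0.035, 0.999, 0.001], [0.001, 0.001, -1.0]]
```

View pics/w9.png

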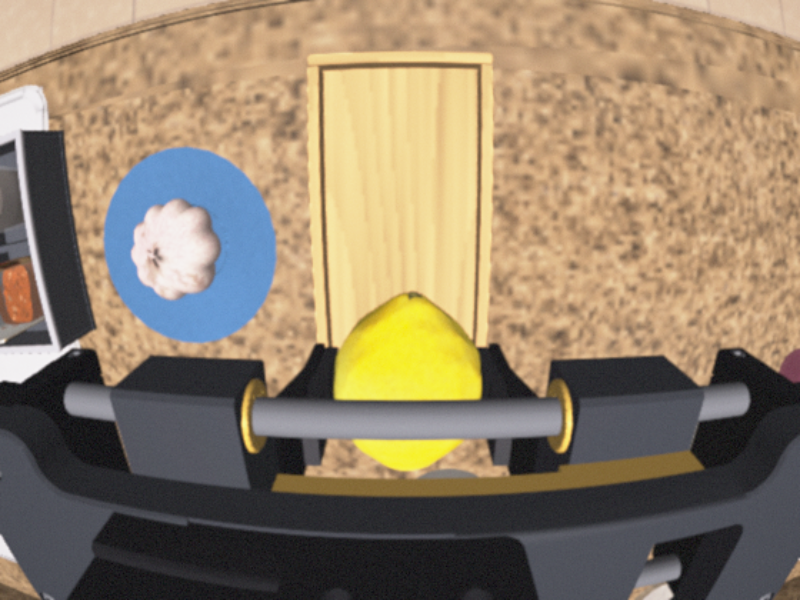

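The lemon (408,385) hangs over the far half of the crate (centre column 402), aligned with it. Lower and release.

apply_moves --steps '[[[0,-0.2,3,0,0,0,-1],[0,-0.2,5.2,0,0,0,-1],[0,-0.2,6.3,0,0,0,-1],[0,-0.2,6.8,0,0,0,-1],[0,-0.2,7,0,0,0,-1],[0,-0.2,7.1,0,0,0,-1],[0,-0.2,7.1,0,0,0,-1],[0,-0.2,7.1,0,0,0,0.3],[0,-0.2,7.1,0,0,0,0.45],[0,-0.2,7.1,0,0,0,0.6],[0,-0.2,7.1,0,0,0,0.6],[0,-0.2,5,0,0,0,0.6],[0,-0.2,1,0,0,0,0.7],[0,-0.2,-4,0,0,0,1],[0,-0.2,-7,0,0,0,1],[0,-0.2,-7,0,0,0,1]]]'

```text
time_s: 25.38
position: [0.4967, -0.1124, 0.1809]
tcp_rot: [[-0.999, 0.034, 0.005], [0.034, 0.999, -0.003], [-0.006, -0.002, -1.0]]
force: [0.1, 0.1, -0.0]
opening: 0.987
grasp_force: 0.0
```

apply_moves --steps '[[[0.6,6,0,0,0,0,1],[1.3,12,0,0,0,0,1],[2,18,0,0,0,0,1],[2.6,24,0,0,0,0,1],[3.3,30,0,0,0,0,1],[3.3,32.7,0,0,0,0,1],[3.3,32.7,0,0,0,0,1],[3.3,32.7,0,0,0,0,1],[3.3,32.7,0,0,0,0,1]]]'

```text
time_s: 26.5
position: [0.4734, 0.2149, 0.1781]
tcp_rot: [[-0.999, 0.036, -0.001], [0.036, 0.999, -0.0], [0.001, -0.001, -1.0]]
force: [1.1, -0.2, -0.5]
opening: 0.998
grasp_force: 0.0
```

```bash
python3 -c "
from blob import *
im=blob((0,130,50),(9,255,255),.035);cv2.imwrite('pics/w10.png',cv2.resize(im,(800,600)))"
```

```text
tcp [0.4734 0.2149 0.1781] [[-0.999, 0.036, -0.001], [0.036, 0.999, -0.0], [0.001, -0.001, -1.0]]
blob [ 259  169   61   55 1867] [287.8 191.7]
pos [0.4669 0.2168] axis 102.2 ext [0.058 0.05 ]
```

View pics/w10.png

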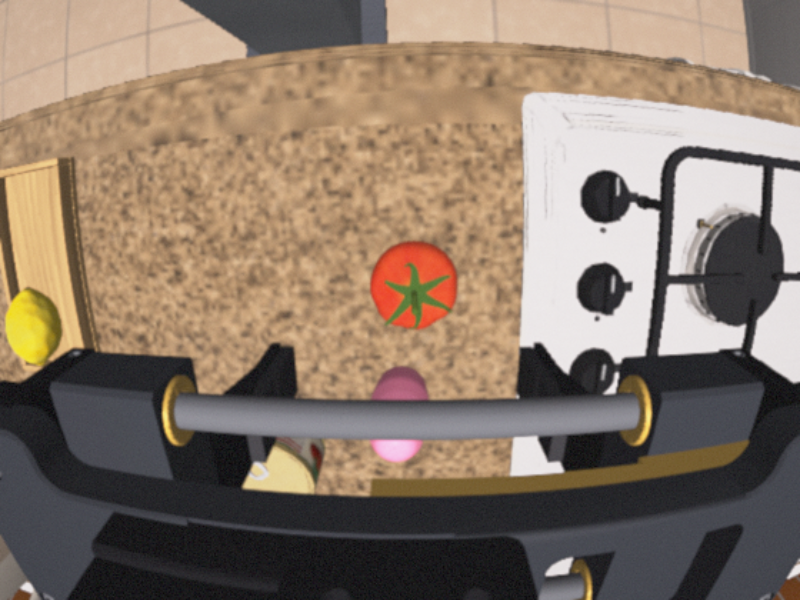

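Tomato is centred at (414,285), straight below the gripper; the pink shaker behind it clears the gripper body by about 2 cm. Descend and grip.

apply_moves --steps '[[[0.1,0.1,5,0,0,0,1],[0.1,0.1,10,0,0,0,1],[0.1,0.1,13.5,0,0,0,1],[0.1,0.1,15,0,0,0,1],[0.1,0.1,15,0,0,0,1],[0.1,0.1,15,0,0,0,-1],[0.1,0.1,15,0,0,0,-1],[0.1,0.1,15,0,0,0,-1],[0.1,0.1,15,0,0,0,-1],[0.1,0.1,15,0,0,0,-1],[0.1,0.1,15,0,0,0,-1]]]'

```text
time_s: 27.92
position: [0.473, 0.2176, 0.0292]
tcp_rot: [[-0.999, 0.034, 0.001], [0.034, 0.999, 0.001], [-0.001, 0.001, -1.0]]
force: [-0.1, 0.9, 5.2]
opening: 0.638
grasp_force: 30.0
```

apply_moves --steps '[[[0,0,-2,0,0,0,-1],[0,0,-5,0,0,0,-1],[0.7,-4,-9,0,0,0,-1],[1.7,-10,-9,0,0,0,-1],[2.7,-16,-9,0,0,0,-1],[3.8,-22,-9,0,0,0,-1],[4.8,-28,-9,0,0,0,-1],[5.7,-32,-9,0,0,0,-1],[5.7,-32.8,-9,0,0,0,-1],[5.7,-32.8,-9,0,0,0,-1],[5.7,-32.8,-9,0,0,0,-1],[5.7,-32.8,-5,0,0,0,-1],[5.7,-32.8,-3,0,0,0,-1],[5.7,-32.8,-1.7,0,0,0,-1],[5.7,-32.8,-1.2,0,0,0,-1],[5.7,-32.8,-1,0,0,0,-1],[5.7,-32.8,-1,0,0,0,-1]]]'

```text
time_s: 30.05
position: [0.4046, -0.1087, 0.0389]
tcp_rot: [[-0.999, 0.034, 0.001], [0.034, 0.999, -0.0], [-0.001, -0.0, -1.0]]
force: [-0.4, 0.5, -0.6]
opening: 0.635
grasp_force: 30.0
```

apply_moves --steps '[[[0,0,0.15,0,0,0,-1],[0,0,0.15,0,0,0,-1],[0,0,0.15,0,0,0,0.35],[0,0,0.15,0,0,0,0.5],[0,0,0.15,0,0,0,0.65],[0,0,0.15,0,0,0,0.65],[0,0,-2,0,0,0,0.65],[0,0,-6,0,0,0,0.7],[0,0,-12,0,0,0,1],[0,0,-16,0,0,0,1],[-2,6,-16,0,0,0,1],[-4,11,-16,0,0,0,1],[-4,11,-16,0,0,0,1],[-4,11,-16,0,0,0,1]]]'

```text
time_s: 31.8
position: [0.4475, -0.0001, 0.1983]
tcp_rot: [[-0.999, 0.033, -0.001], [0.033, 0.999, -0.0], [0.001, -0.0, -1.0]]
force: [-0.0, -0.2, -0.8]
opening: 1.0
grasp_force: 0.0
```

```bash
python3 - <<'E'
from h import *
s=bot.read_state(); print(s['time_s'],s['position'],s['qvel'])
w=bot.capture('wrist'); sc=bot.capture('scene')[120:270,130:380]
cv2.imwrite('pics/end.png',np.hstack([cv2.resize(w,(400,300)),cv2.resize(sc,(400,300))]))
E
```

```text
31.8 [ 4.47476071e-01 -6.34732201e-05  1.98331823e-01] [-1.84367291 -0.08728515  0.2970302   0.06729382  0.05885559  0.22545838]
```

View pics/end.png

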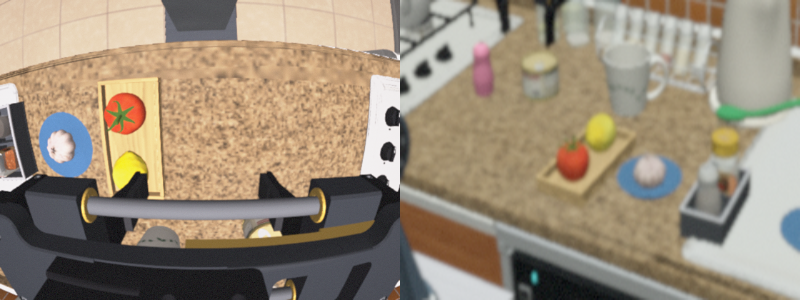

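The picture shows the tomato (572,160) and lemon (600,132) in the crate, the garlic (650,170) in the dish, the shaker and jar upright in the caddy (715,180), and the tin in place at (540,75). The gripper is clear, so I hand in.

```bash
python3 -c "
from rig import bot
print(bot.hand_in())"
```

```text
the job is handed in; nothing more can be done
None
```

All five items were placed and the job was handed in at about 32 s; the hand-in gave no verdict, but the last pictures showed everything in its place, the tin unmoved and the gripper clear.

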